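Snap a loupe home in the three-point head of a bench magnifier

TASK

Fit the horn-rimmed loupe into the brass head of the bench magnifier: slip its rim under the two fixed claws, then press the side opposite them down past the sprung ball until the ball snaps over the rim and the loupe sits flat on all three rests, centred, held and unable to rock. Work gently by feel - the head may be clamped at any height on its column, and the rim must never be forced against the magnifier with more than about 30 N in all - and leave the type segment, the bending tool and the spool where they lie.

Things in the scene. Friction and masses are not known exactly. Their poses are not given: they have to be found in the camera images.
- loupe: Horn-rimmed loupe, dark brown, about 0.09 kg, standing on its rim on the granite. Round about its z axis: a flat rim 56 mm across and 4 mm thick, on it a plain barrel 36 mm across whose top is 33 mm above the underside: grip it there, or press on its top (glass just inside). Origin: centre of the underside; z up through the barrel. Home in the head it is level and centred on the stand's z axis.
- stand: Bench magnifier, fixed: a black cast foot 175 x 100 x 12 mm, a steel column 14 mm across, and on the column a brass head: a level ring 78 mm across, 62 mm opening, that carries two fixed claws on the column side and a sprung ball facing them, each with a steel rest. Origin: on the granite straight below the head's centre; x to the column, z up.
- column_top (a point): Top of the column, 145 mm above the granite, 82 mm along the stand's x. The head is clamped on the column at a height that differs each time and is not reported: the tops of its three rests lie level, between 75 and 115 mm above the granite. Find it by touch or sight. The clamp does not slip under 50 N.
- below_claws (a point): Point on the foot midway below the claws. They stand at +45 and -45 degrees from the stand's x, seen from the head's centre, 6 mm wide. Each has a rest from radius 17 to 33 mm, a back wall at radius 28 mm and a lip reaching in to radius 25 mm, its underside 7.5 and its top 11.5 mm above the rest: the rim slides into this slot, tilted up to about 19 degrees, until it meets the back walls.
- below_ball (a point): Point on the foot below the ball, 31.5 mm along the stand's -x. The third rest here is 8 mm wide, radius 17 to 35 mm; the plunger block behind the ball starts at radius 40 mm and is 12 mm higher than the rests. Left with its far side under the lips and this side on the ball, the loupe stays there leaning about 13 degrees.
- lens_axis (a point): Point on the foot, 12 mm up, below the head's centre. A level rim cannot get past lips and ball together. One way in: claw side low, leaning some 18 degrees, set down on the claw rests about 8 mm short of centre, slide to the claws, let go, then press on the barrel's top on the ball side. 4 to 10 N takes the rim past the ball; with less it can stick half way, leaning about 7 degrees.
- ball (a joint): Sprung steel ball, 12 mm across, centre 6.3 mm above the rests. Value: how far (m) it is pushed outwards; 0 is fully out (centre 31.5 mm from the head's centre), limit 0.005. Spring 0.9 N at 0 plus 0.5 N per mm. With the loupe home it bears on the rim's upper edge at about 0.0012, holding it down and into the claws; while the rim is passing or stuck it reads 0.0018 to 0.0028.
- segment: Nickel-plated type segment, a slotted half ring about 60 x 94 x 16 mm lying flat, 0.32 kg. Bystander. Origin near its middle, on the underside.
- bender: Steel typebar bending tool like a pair of pliers, 135 mm long, 50 mm wide, 15 mm high, lying flat, 0.16 kg. Bystander. Origin under its pivot, x to the jaws.
- spool: Cracked brown bakelite ribbon spool, 52 mm across, 18 mm high, lying flat, 0.035 kg. Bystander. Origin: centre of its underside.
There are look-alikes about, which are no part of the job. Of the things that look like the stand, the middle-sized one is meant.

How it is judged (in metres and radians):
At the end, for the whole second after the job is handed in: the loupe is home in the magnifier's head and let go: upright and level within 0.02 rad, centred within 2 mm, at rest, with the ball snapped over its rim (pushed back 0.5 to 1.8 mm) and the spring holding it against the head with over 1 N, so that the rests and claws all bear (contact force between loupe and stand above 1 N and angle between loupe's own z axis and vertical below 0.02 rad and horizontal distance between loupe and stand below 0.002 m and value of joint ball between 0.0005 and 0.0018 m and linear speed of loupe below 0.005 m/s); the robot touches nothing.
It fails at once if the loupe is forced against the magnifier (contact force between loupe and stand above 30 N).
It fails at once if the type segment is disturbed (distance of segment from where it was at the start of the episode above 0.015 m).
It fails at once if the bending tool is disturbed (distance of bender from where it was at the start of the episode above 0.015 m).
It fails at once if the spool is disturbed (distance of spool from where it was at the start of the episode above 0.015 m).
It also fails if it takes over 64 s, if anything falls off the work surface, if the arm or the gripper's body presses on something with over 40 N, if the wrist force passes 120 N, or if a joint passes its speed limit or range.

ROBOT

A 7-joint arm with a two-finger parallel gripper is mounted at the origin on the work surface. World frame = base frame: x ahead of the robot, y to its left, z up, the work surface at z = 0. Lengths are in m, angles in degrees, forces in N, time in s.
With the tool pointing down it reaches from about 0.425 to 1.025 m from the base axis. Payload 3.6 kg.
Tool frame: the origin (TCP) lies at the very end of the fingers, on their centre line; the grasp point (between the pads) lies arm.grasp_offset behind it (arm.grasp_offset is the distance from the TCP to the grasp point, in m); z points along the fingers, y is the line along which they close (so a half turn about z gives the same grasp; the last joint's range is limited). The gripper opens to 85 mm and grips with 20 to 120 N. Pads are 22 mm wide; open, the fingers measure 114 mm over their backs; the gripper's body (76 mm by 85 mm) begins 54 mm behind the grasp point. The pads swing forward as they close: fully open they stand 13 mm farther back than shut.
Start: joints at [69.414, 33.873, 2.773, 92.16, -1.908, 54.013, -1.931], TCP at [0.19, -0.7, 0.231] pointing down, gripper open.
Joint ranges: [-153.93, 153.93], [-27.13, 128.08], [-72.61, 78.16], [10.71, 143.7], [-87.88, 267.88], [4.46, 118.87], [-176.78, 176.78]. Speed limits (degrees/s): [147.25, 147.25, 180, 180, 180, 180, 180].

INTERFACE

Orientations are given as a 3x3 rotation matrix whose columns are the frame's x, y, z axes.
In Python, from bench import sensors, optics, workorder, arm gives the robot as it stands.
- The arm moves only by the shell command python3 -m crank 'ROWS'. ROWS is JSON, a list of rows, each an object of numbers: "claw": the finger opening in cm, from 0 to 8.54; "dx", "dy", "dz": the shift along the tool's x, y, z in cm; "ax", "ay", "az": the turn, a rotation vector about the tool's x, y, z in degrees. In form: [{"claw": .., "dx": .., "dy": .., "dz": .., "ax": .., "ay": .., "az": ..}, ...]. A call has 1 to 20 rows; each row is the pose to reach, as a shift and turn from the pose commanded when the call began, along the tool's axes at that moment; what a row does not reach only later rows make up. A row lasts 1/10 s, in which the tool goes at most 50 mm and 8.59 degrees, less where a joint would pass 70% of its speed; a pose out of reach is approached as far as the arm can. A call with a gripper value outside its range is refused whole. The fingers move at their own pace and stop on an object; the grip force is fixed at half the most. Time passes only in rows, so rows that repeat a pose let the fingers close. It gives the time, the measured TCP pose, the force, the opening and the grip force at its end, in the units of the state.
- sensors.read_state(): the state, without advancing time (a new reading comes with each control period).
- optics.camera(name): name is "side" or "top" or "wrist"; returns the picture (384x512x3 uint8, red, green, blue); there is no depth.
- optics.camera_info(name): a dict with "fx", "fy", "cx", "cy" (pixels), "T" (4x4, takes a point from camera to world coordinates); the wrist camera has in their place "T_tool_cam" (4x4, takes a point from camera to tool coordinates, whose origin is the TCP and whose axes are the flange's). Camera axes: x right, y down, z forward; pixel columns grow to the right and rows downward; lengths in m; the calibration is good to about 2 mm. A picture is of the moment at which its call begins: read the wrist's pose just before it. camera_info takes no time and is no camera call.
- workorder.finish_job(): hands the job in; it is judged then, once.
The state is a dict: "t": time; "qpos": joint angles; "dq": joint speeds; "effort": joint torques, N m; "ee_pos": TCP position; "eef_rot": TCP orientation; "wrist_force": force on the tool from outside, world axes, zero at the start; "moment": the same for the moment, N m; "grip_width": finger opening in m; "grip_force": force on a finger pad.
Only numpy, scipy, OpenCV 4.12 (cv2) and the standard library are available. Lean on these libraries where they do the work, as an engineer would, in place of code of your own. Each camera call takes 0.05 s, during which the arm holds its last target. There are 200 camera calls.

## Working session

There is one attempt and no reset: what is moved stays moved. The work goes in short steps, Python scripts to look and compute and a shell command to move; the robot and the scene stay as the last step left them, time stands still between calls to the robot, and variables do not carry over. Pictures are saved under pics/ and viewed, at most 13 in all, crops included, and the job is handed in when it is done.

```bash
ls; mkdir -p pics
cat > h.py <<'E'
import numpy as np, cv2
from bench import sensors, optics, workorder, arm
def grab(n,f):
    s=sensors.read_state(); im=optics.camera(n); cv2.imwrite(f'pics/{f}.png',im[:,:,::-1]); 
    return im,s
def cam(n,s=None):
    c=optics.camera_info(n)
    if n=='wrist':
        W=np.eye(4); W[:3,:3]=np.array(s['eef_rot']); W[:3,3]=s['ee_pos']; T=W@np.array(c['T_tool_cam'])
    else: T=np.array(c['T'])
    return c,T
def ray(n,u,v,s=None):
    c,T=cam(n,s); d=T[:3,:3]@np.array([(u-c['cx'])/c['fx'],(v-c['cy'])/c['fy'],1]); return T[:3,3],d/np.linalg.norm(d)
def onz(n,u,v,z,s=None):
    o,d=ray(n,u,v,s); return o+d*(z-o[2])/d[2]
def tri(*rays):
    A=np.zeros((3,3));b=np.zeros(3)
    for o,d in rays:
        P=np.eye(3)-np.outer(d,d);A+=P;b+=P@o
    p=np.linalg.solve(A,b); return p,[np.linalg.norm((np.eye(3)-np.outer(d,d))@(p-o))*1000 for o,d in rays]
def proj(n,p,s=None):
    c,T=cam(n,s); q=np.linalg.inv(T)@np.append(p,1); return c['fx']*q[0]/q[2]+c['cx'],c['fy']*q[1]/q[2]+c['cy']
E
python3 - <<'E'
from h import *
for n in('top','side'):
    im,s=grab(n,n+'0'); c,T=cam(n); print(n,c['fx'],c['cx'],c['cy'],T.round(3).tolist())
print(s['ee_pos'],np.array(s['eef_rot']).round(3).tolist(),s['wrist_force'],arm.grasp_offset, optics.camera_info('wrist'))
E
```

```text
pics
top 466.5074396715516 250.70091608403084 191.14245344468193 [[0.028, -0.995, 0.101, 0.401], [-0.999, -0.03, -0.015, 0.003], [0.018, -0.1, -0.995, 1.24], [0.0, 0.0, 0.0, 1.0]]
side 360.6707351616477 255.20705808863983 189.2889991843468 [[0.965, -0.185, 0.187, 0.322], [-0.263, -0.67, 0.694, -0.675], [-0.003, -0.719, -0.695, 0.8], [0.0, 0.0, 0.0, 1.0]]
[ 0.19023806 -0.69875087  0.23017013] [[0.965, 0.263, -0.001], [0.263, -0.965, 0.002], [-0.0, -0.002, -1.0]] [ 0.87435526 -0.58266691  0.09288479] 0.0187 {'fx': 310.1654802269686, 'fy': 310.1654802269686, 'cx': 261.0643006208729, 'cy': 196.15369842915723, 'T_tool_cam': array([[ 1.85092194e-04, -9.48696818e-01, -3.16187149e-01,
         8.20254858e-02],
       [ 9.99999562e-01,  4.65610378e-04, -8.11642635e-04,
         5.63553797e-04],
       [ 9.17222803e-04, -3.16186861e-01,  9.48696489e-01,
        -1.43496067e-01],
       [ 0.00000000e+00,  0.00000000e+00,  0.00000000e+00,
         1.00000000e+00]])}
```

View pics/top0.png

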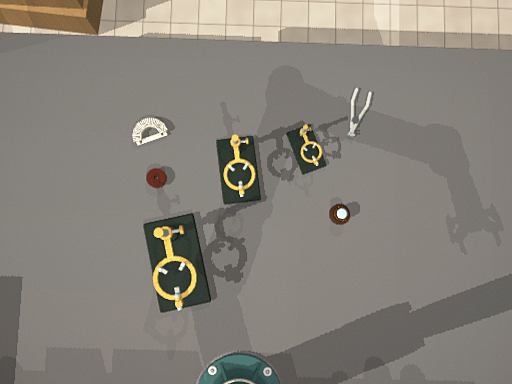

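View pics/side0.png

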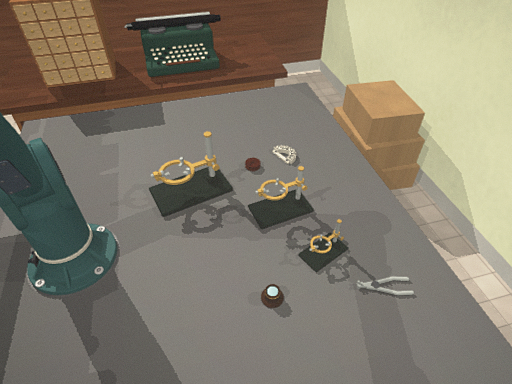

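Top view: the middle-sized stand has its ring at (239,175), ball at (241,190) and column at about (235,140). The loupe is at (341,213). In the side view they are at (273,189) and (272,296). The segment, spool and bender are well clear of both.

Run:
```python
from h import *
T=cv2.imread('pics/top0.png');S=cv2.imread('pics/side0.png')
def parts(I,f,box):
    hsv=cv2.cvtColor(I,cv2.COLOR_BGR2HSV); m=f(hsv).astype(np.uint8)
    M=np.zeros_like(m);x0,y0,x1,y1=box;M[y0:y1,x0:x1]=m[y0:y1,x0:x1];return M
br=lambda h:(h[...,0]>14)&(h[...,0]<32)&(h[...,1]>120)&(h[...,2]>90)
def hole(M):
    cs,hi=cv2.findContours(M,cv2.RETR_CCOMP,cv2.CHAIN_APPROX_NONE)
    return max([c for c,h in zip(cs,hi[0]) if h[3]>=0],key=cv2.contourArea)
et=[];
for n,I,b in(('top',T,(215,125,265,210)),('side',S,(245,155,325,230))):
    try:
        c=hole(parts(I,br,b)); e=cv2.fitEllipse(cv2.convexHull(c)); print(n,e); et.append(ray(n,*e[0]))
    except Exception as x: print(n,x)
if len(et)==2: print('ring',tri(*et))
# loupe: bright glass + rim
for n,I,b in(('top',T,(320,195,360,232)),('side',S,(250,275,295,315))):
    g=parts(I,lambda h:(h[...,2]>140)&(h[...,1]<90),b); print('glass',n,cv2.boundingRect(g),cv2.moments(g,True)['m00']); m=cv2.moments(g,True); c=(m['m10']/m['m00'],m['m01']/m['m00']);et.append(ray(n,*c)); print(c, onz(n,*c,.033))
print('loupe',tri(*et[-2:]))
# column
print('coltop',tri(ray('top',235,139),ray('side',300,168)))
# foot
for n,I,b in(('top',T,(212,130,265,208)),):
    k=parts(I,lambda h:(h[...,2]<50),b);k|=parts(I,br,b);k=cv2.morphologyEx(k,cv2.MORPH_OPEN,np.ones((5,5)))
    c=max(cv2.findContours(k,0,1)[0],key=cv2.contourArea);r=cv2.minAreaRect(c);print(r);P=np.array([onz(n,*p,.012) for p in cv2.boxPoints(r)]);print(P.round(4), P.mean(0))
```

```text
top ((238.8148193359375, 173.26077270507812), (25.9256649017334, 29.54218292236328), 2.647143840789795)
side max() iterable argument is empty
glass top (320, 195, 40, 37) 432.0
(338.4166666666667, 212.1851851851852) [ 0.47523583 -0.24431906  0.033     ]
glass side (256, 276, 30, 34) 93.0
(271.89247311827955, 290.8817204301075) [ 0.47540622 -0.25389578  0.033     ]
loupe (array([ 0.47691807, -0.24702746,  0.02071047]), [np.float64(0.9413155293921774), np.float64(0.941315529392161)])
coltop (array([0.63788783, 0.02708502, 0.14553314]), [np.float64(2.247564525783135), np.float64(2.24756452578314)])
((239.0, 153.0), (20.0, 12.0), 90.0)
[[0.6533 0.0356 0.012 ]
 [0.6543 0.0036 0.012 ]
 [0.6002 0.002  0.012 ]
 [0.5992 0.0339 0.012 ]] [0.62675523 0.01874783 0.012     ]
```

```bash
python3 -m crank '[{"claw":8.5,"dx":40,"dy":-36},{"claw":8.5,"dx":40,"dy":-36},{"claw":8.5,"dx":40,"dy":-36},{"claw":8.5,"dx":40,"dy":-36},{"claw":8.5,"dx":40,"dy":-36},{"claw":8.5,"dx":40,"dy":-36},{"claw":8.5,"dx":40,"dy":-36},{"claw":8.5,"dx":40,"dy":-36},{"claw":8.5,"dx":40,"dy":-36},{"claw":8.5,"dx":40,"dy":-36},{"claw":8.5,"dx":40,"dy":-36},{"claw":8.5,"dx":40,"dy":-36},{"claw":8.5,"dx":40,"dy":-36},{"claw":8.5,"dx":40,"dy":-36},{"claw":8.5,"dx":40,"dy":-36},{"claw":8.5,"dx":40,"dy":-36}]'
python3 - <<'E'
from h import *
im,s=grab('wrist','w1'); print(s['t'],s['ee_pos'],np.array(s['eef_rot']).round(3).tolist(),s['qpos'])
import pickle;pickle.dump(s,open('w1.p','wb'))
E
```

```text
0.1 [ 0.19025911 -0.69879553  0.230253  ] [[0.965, 0.263, -0.001], [0.263, -0.965, 0.002], [-0.0, -0.002, -1.0]] [69.41220362 33.91993265  2.7678924  92.23045895 -1.90646595 54.01365096
 -1.93263983]$[0]: bad value
```

View pics/w1.png

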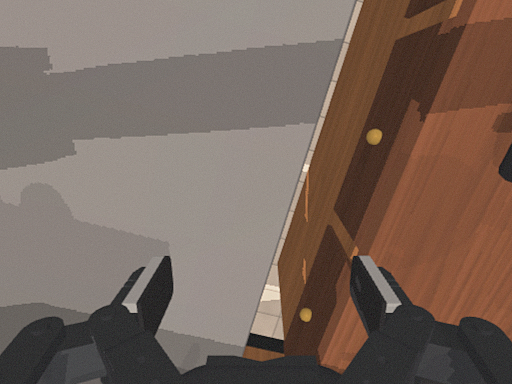

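The move was refused, so this view only shows the start pose: the table edge and the fingers at (150,290) and (370,290). I'll retry with all keys in each row.

```bash
python3 -m crank '[{"claw":8.5,"dx":4,"dy":-3.6,"dz":0,"ax":0,"ay":0,"az":0},{"claw":8.5,"dx":8,"dy":-7.2,"dz":0,"ax":0,"ay":0,"az":0}]'
```

```text
t: 0.35
ee_pos: [0.2434, -0.6156, 0.2306]
eef_rot: [[0.966, 0.259, -0.001], [0.259, -0.966, -0.0], [-0.001, 0.0, -1.0]]
wrist_force: [1.6, -0.7, 0.7]
grip_width: 0.0853
grip_force: 0.0
```

```bash
R='{}'; python3 -m crank '[{"claw":8.5,"dx":32,"dy":-29,"dz":0,"ax":0,"ay":0,"az":0},{"claw":8.5,"dx":32,"dy":-29,"dz":0,"ax":0,"ay":0,"az":0},{"claw":8.5,"dx":32,"dy":-29,"dz":0,"ax":0,"ay":0,"az":0},{"claw":8.5,"dx":32,"dy":-29,"dz":0,"ax":0,"ay":0,"az":0},{"claw":8.5,"dx":32,"dy":-29,"dz":0,"ax":0,"ay":0,"az":0},{"claw":8.5,"dx":32,"dy":-29,"dz":0,"ax":0,"ay":0,"az":0},{"claw":8.5,"dx":32,"dy":-29,"dz":0,"ax":0,"ay":0,"az":0},{"claw":8.5,"dx":32,"dy":-29,"dz":0,"ax":0,"ay":0,"az":0},{"claw":8.5,"dx":32,"dy":-29,"dz":0,"ax":0,"ay":0,"az":0},{"claw":8.5,"dx":32,"dy":-29,"dz":0,"ax":0,"ay":0,"az":0},{"claw":8.5,"dx":32,"dy":-29,"dz":0,"ax":0,"ay":0,"az":0}]'
python3 - <<'E'
from h import *
im,s=grab('wrist','w2'); print(s['t'],s['ee_pos'],np.array(s['eef_rot']).round(3).tolist(),s['qpos'])
import pickle;pickle.dump(s,open('w2.p','wb'))
E
```

```text
t: 1.45
ee_pos: [0.4773, -0.2509, 0.2311]
eef_rot: [[0.964, 0.265, -0.001], [0.265, -0.964, -0.0], [-0.0, -0.0, -1.0]]
wrist_force: [-1.0, -0.5, 0.3]
grip_width: 0.085
grip_force: 0.0
1.45 [ 0.47734922 -0.25086917  0.2311473 ] [[0.964, 0.265, -0.001], [0.265, -0.964, -0.0], [-0.0, -0.0, -1.0]] [ 23.9821258   20.60254252  -1.39104802 116.13696543   0.73257254
  43.29461251 -52.48967733]
```

View pics/w2.png

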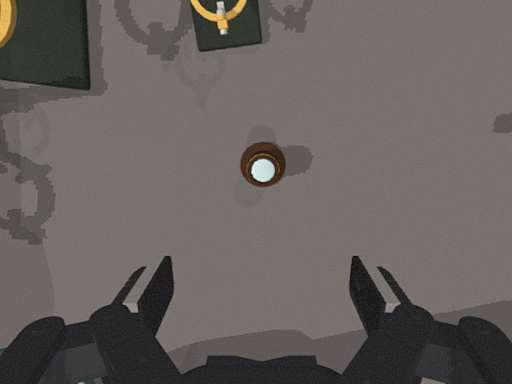

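Wrist view: the loupe's glass is at (263,170) and its rim centre near (263,163). The middle stand isn't in this picture, only the small one at the top. Next I'll fly over the stand.

```bash
python3 -m crank '[{"claw":8.5,"dx":15,"dy":-24,"dz":-4,"ax":0,"ay":0,"az":10},{"claw":8.5,"dx":15,"dy":-24,"dz":-4,"ax":0,"ay":0,"az":10},{"claw":8.5,"dx":15,"dy":-24,"dz":-4,"ax":0,"ay":0,"az":10},{"claw":8.5,"dx":15,"dy":-24,"dz":-4,"ax":0,"ay":0,"az":10},{"claw":8.5,"dx":15,"dy":-24,"dz":-4,"ax":0,"ay":0,"az":10},{"claw":8.5,"dx":15,"dy":-24,"dz":-4,"ax":0,"ay":0,"az":10},{"claw":8.5,"dx":15,"dy":-24,"dz":-4,"ax":0,"ay":0,"az":10},{"claw":8.5,"dx":15,"dy":-24,"dz":-4,"ax":0,"ay":0,"az":10},{"claw":8.5,"dx":15,"dy":-24,"dz":-4,"ax":0,"ay":0,"az":10},{"claw":8.5,"dx":15,"dy":-24,"dz":-4,"ax":0,"ay":0,"az":10}]'
python3 - <<'E'
from h import *
im,s=grab('wrist','w3'); print(s['t'],s['ee_pos'],np.array(s['eef_rot']).round(3).tolist(),s['qpos'])
import pickle;pickle.dump(s,open('w3.p','wb'))
E
python3 -m crank '[{"claw":8.5,"dx":-5,"dy":0,"dz":0,"ax":0,"ay":0,"az":0},{"claw":8.5,"dx":-9,"dy":0,"dz":0,"ax":0,"ay":0,"az":0},{"claw":8.5,"dx":-9,"dy":0,"dz":0,"ax":0,"ay":0,"az":0},{"claw":8.5,"dx":-9,"dy":0,"dz":0,"ax":0,"ay":0,"az":0}]'
python3 - <<'E'
from h import *
im,s=grab('wrist','w4'); print(s['t'],s['ee_pos'],np.array(s['eef_rot']).round(3).tolist())
import pickle;pickle.dump(s,open('w4.p','wb'))
a=cv2.imread('pics/w3.png');b=cv2.imread('pics/w4.png')
cv2.imwrite('pics/w34.png',np.hstack([a[:,120:392],b[:,120:392]]))
E
```

```text
t: 2.5
ee_pos: [0.5582, 0.0165, 0.2709]
eef_rot: [[0.996, 0.087, -0.001], [0.087, -0.996, -0.001], [-0.001, 0.001, -1.0]]
wrist_force: [-0.3, -0.4, 0.3]
grip_width: 0.085
grip_force: 0.0
2.5 [0.55819063 0.01646854 0.27092317] [[0.996, 0.087, -0.001], [0.087, -0.996, -0.001], [-0.001, 0.001, -1.0]] [ -4.12181629  19.27673425  -2.89885731 111.49825226   1.33821437
  49.32823705 -92.75858807]
t: 2.95
ee_pos: [0.4685, 0.0101, 0.2715]
eef_rot: [[0.996, 0.089, 0.001], [0.089, -0.996, -0.0], [0.001, 0.0, -1.0]]
wrist_force: [1.1, 0.3, 0.8]
grip_width: 0.085
grip_force: 0.0
2.95 [0.46852125 0.01007147 0.27149654] [[0.996, 0.089, 0.001], [0.089, -0.996, -0.0], [0.001, 0.0, -1.0]]
```

View pics/w34.png

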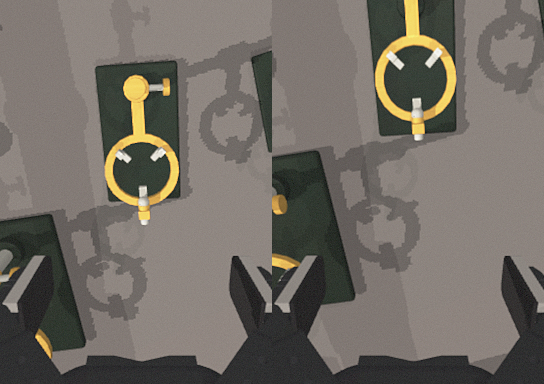

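Left (w3): ring centre near (142,170)+120, column top at (135,88)+120, rests at (122,155), (158,155) and (143,195). Right (w4): ring near (415,79)−272+120. I'll zoom in on both to pick out rest features.

Run:
```python
import cv2,numpy as np
a=cv2.imread('pics/w3.png')[122:232,215:310];b=cv2.imread('pics/w4.png')[30:145,215:310]
f=lambda i:cv2.resize(i,None,fx=4.2,fy=4.2,interpolation=cv2.INTER_CUBIC)
a,b=f(a),f(b);h=max(a.shape[0],b.shape[0]);a=cv2.copyMakeBorder(a,0,h-a.shape[0],0,0,0);b=cv2.copyMakeBorder(b,0,h-b.shape[0],0,0,0)
cv2.imwrite('pics/z1.png',np.hstack([a,b]));print(a.shape,b.shape)
```

```text
(483, 399, 3) (483, 399, 3)
```

View pics/z1.png

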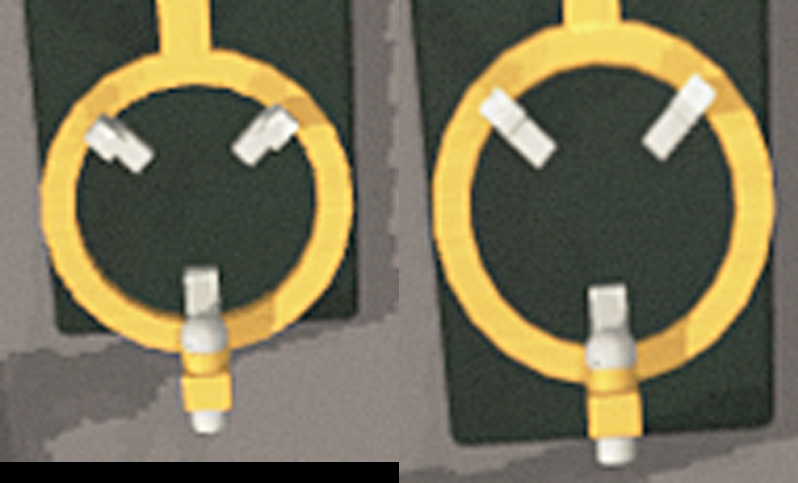

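The zoom shows the rests' inner ends. In the left view they are (144,163), (241,157) and ball side (201,270). In the right view they are (548,158), (651,152) and (608,286).

Run:
```python
from h import *
import pickle
s3=pickle.load(open('w3.p','rb'));s4=pickle.load(open('w4.p','rb'));s2=pickle.load(open('w2.p','rb'))
A=lambda x,y:((x+.5)/4.2-.5+215,(y+.5)/4.2-.5+122)
B=lambda x,y:((x-399+.5)/4.2-.5+215,(y+.5)/4.2-.5+30)
P=[]
for a,b in(((144,163),(548,158)),((241,157),(651,152)),((201,271),(608,287)),((205,335),(611,349)),((207,378),(614,397)),((42,200),(434,200)),((353,200),(773,200))):
    p,e=tri(ray('wrist',*A(*a),s3),ray('wrist',*B(*b),s4));P.append(p);print(p.round(4),np.round(e,2))
P=np.array(P)
print('claw dist',np.linalg.norm(P[0]-P[1]),'expect',.034*np.sin(np.pi/4)) 
m=(P[0]+P[1])/2;print('mid->ball rest',np.linalg.norm((m-P[2])[:2]),'exp .029')
d=P[0]-P[1];print('yaw from claws',np.degrees(np.arctan2(-d[0],d[1])),'yaw mid-ball',np.degrees(np.arctan2(*(m-P[2])[[1,0]])),'mid-plunger',np.degrees(np.arctan2(*(m-P[4])[[1,0]])))
# column/foot yaw
I=cv2.imread('pics/w3.png')
zr=.09
for z in(.08,.09,.1,.11):
  for f,pts,s in((A,((42,200),(353,200),(197,86),(201,271),(144,163),(241,157)),s3),(B,((434,200),(773,200),(602,66),(608,287),(548,158),(651,152)),s4)):
    Q=np.array([onz('wrist',*f(*p),z,s)[:2] for p in pts]); m=(Q[4]+Q[5])/2
    print(z,'ringD',np.linalg.norm(Q[0]-Q[1]).round(4),'cen',((Q[0]+Q[1])/2).round(4),'claws',np.linalg.norm(Q[4]-Q[5]).round(4),'mid-ball',np.linalg.norm(m-Q[3]).round(4),'cen by rests',((Q[3]*12.02+m*17)/29.02).round(4))
# column top
k=cv2.cvtColor(I,cv2.COLOR_BGR2HSV);
print('coltop wrist',onz('wrist',256,88,.145,s3), 'foot corners',[onz('wrist',u,v,.012,s3).round(3).tolist() for u,v in((215,66),(297,61),(301,198),(228,201))])
# loupe
I=cv2.imread('pics/w2.png')[130:205,220:320].astype(int);w=(I.min(2)>150);y,x=np.nonzero(w);g=((x.min()+x.max())/2+220,(y.min()+y.max())/2+130)
br=(I[...,2]-I[...,0]>25)|w; br=cv2.morphologyEx(br.astype(np.uint8),cv2.MORPH_OPEN,np.ones((3,3)));c=max(cv2.findContours(br,0,1)[0],key=cv2.contourArea);(u,v),r=cv2.minEnclosingCircle(c);u+=220;v+=130
print('glass',g,'rim',u,v,r); print(onz('wrist',*g,.033,s2),onz('wrist',u,v,.004,s2))
print(tri(ray('wrist',*g,s2),ray('top',341.5,213.5)))
```

```text
[0.5723 0.0298 0.0973] [0.2 0.2]
[0.5757 0.0064 0.0966] [0.16 0.16]
[0.5459 0.0136 0.0976] [0.01 0.01]
[0.5327 0.0116 0.1087] [0.16 0.16]
[0.5224 0.0101 0.1114] [0.05 0.05]
[0.5611 0.0546 0.0988] [0.06 0.06]
[ 0.568  -0.0221  0.0994] [0.2 0.2]
claw dist 0.0236736070119776 expect 0.024041630560342614
mid->ball rest 0.028499791465002672 exp .029
yaw from claws 8.27857638465778 yaw mid-ball 9.221422218994494 mid-plunger 8.857059967088263
0.08 ringD 0.0818 cen [0.56   0.0156] claws 0.0253 mid-ball 0.0302 cen by rests [0.5581 0.0159]
0.08 ringD 0.0815 cen [0.5654 0.0163] claws 0.0245 mid-ball 0.03 cen by rests [0.563  0.0162]
0.09 ringD 0.0793 cen [0.5624 0.0159] claws 0.0246 mid-ball 0.0293 cen by rests [0.5606 0.0161]
0.09 ringD 0.0791 cen [0.565  0.0163] claws 0.0238 mid-ball 0.0291 cen by rests [0.5626 0.0162]
0.1 ringD 0.0769 cen [0.5648 0.0161] claws 0.0238 mid-ball 0.0284 cen by rests [0.563  0.0163]
0.1 ringD 0.0766 cen [0.5645 0.0163] claws 0.0231 mid-ball 0.0282 cen by rests [0.5623 0.0162]
0.11 ringD 0.0745 cen [0.5672 0.0163] claws 0.023 mid-ball 0.0275 cen by rests [0.5655 0.0165]
0.11 ringD 0.0742 cen [0.5641 0.0164] claws 0.0223 mid-ball 0.0273 cen by rests [0.5619 0.0163]
coltop wrist [0.64316967 0.02771385 0.145     ] foot corners [[0.665, 0.081, 0.012], [0.679, -0.016, 0.012], [0.508, -0.043, 0.012], [0.495, 0.056, 0.012]]
glass (np.float64(262.0), np.float64(170.0)) rim 262.21742248535156 164.46485900878906 22.457733154296875
[ 0.47691292 -0.25219938  0.033     ] [ 0.47687305 -0.25253982  0.004     ]
(array([ 0.47331483, -0.25409342,  0.01994629]), [np.float64(1.149184603830734), np.float64(1.1491846038309363)])
```

```bash
python3 -m crank '[{"claw":8.5,"dx":-1.5,"dy":13,"dz":0,"ax":0,"ay":0,"az":-3.3},{"claw":8.5,"dx":-1.5,"dy":26.2,"dz":0,"ax":0,"ay":0,"az":-3.3},{"claw":8.5,"dx":-1.5,"dy":26.2,"dz":0,"ax":0,"ay":0,"az":-3.3},{"claw":8.5,"dx":-1.5,"dy":26.2,"dz":0,"ax":0,"ay":0,"az":-3.3},{"claw":8.5,"dx":-1.5,"dy":26.2,"dz":10,"ax":0,"ay":0,"az":-3.3},{"claw":8.5,"dx":-1.5,"dy":26.2,"dz":15,"ax":0,"ay":0,"az":-3.3},{"claw":8.5,"dx":-1.5,"dy":26.2,"dz":15,"ax":0,"ay":0,"az":-3.3},{"claw":8.5,"dx":-1.5,"dy":26.2,"dz":15,"ax":0,"ay":0,"az":-3.3},{"claw":8.5,"dx":-1.5,"dy":26.2,"dz":15,"ax":0,"ay":0,"az":-3.3},{"claw":8.5,"dx":-1.5,"dy":26.2,"dz":15,"ax":0,"ay":0,"az":-3.3},{"claw":8.5,"dx":-1.5,"dy":26.2,"dz":15,"ax":0,"ay":0,"az":-3.3},{"claw":8.5,"dx":-1.5,"dy":26.2,"dz":15,"ax":0,"ay":0,"az":-3.3}]'
python3 - <<'E'
from h import *
import pickle
s2=pickle.load(open('w2.p','rb'))
im,s=grab('wrist','w5');pickle.dump(s,open('w5.p','wb'));print(s['t'],s['ee_pos'],np.array(s['eef_rot']).round(3).tolist(),s['wrist_force'])
def loupe(f,x0,y0,x1,y1,s):
    I=cv2.imread(f)[y0:y1,x0:x1].astype(int);w=(I.min(2)>150).astype(np.uint8)
    c=max(cv2.findContours(w,0,1)[0],key=cv2.contourArea);x,y,a,b=cv2.boundingRect(c);g=(x+a/2-.5+x0,y+b/2-.5+y0)
    m=((I[...,2]-I[...,0]>25)|(w>0)).astype(np.uint8);m=cv2.morphologyEx(m,cv2.MORPH_OPEN,np.ones((3,3)));c=max(cv2.findContours(m,0,1)[0],key=cv2.contourArea);(u,v),r=cv2.minEnclosingCircle(c);(e,f2,_)=cv2.fitEllipse(cv2.convexHull(c))
    print('glass',g,a,b,'rim',u+x0,v+y0,r,'ell',e[0]+x0,e[1]+y0,f2); return g,(u+x0,v+y0)
a=loupe('pics/w2.png',220,130,320,205,s2);u,v=proj('wrist',[.477,-.2524,.02],s);print(u,v)
b=loupe('pics/w5.png',int(u)-60,int(v)-60,int(u)+60,int(v)+60,s)
for i in(0,1):print(tri(ray('wrist',*a[i],s2),ray('wrist',*b[i],s)))
print(onz('wrist',*b[0],.033,s),onz('wrist',*b[1],.003,s))
E
```

```text
t: 4.2
ee_pos: [0.4798, -0.2508, 0.1234]
eef_rot: [[0.989, 0.15, 0.004], [0.15, -0.989, -0.001], [0.004, 0.002, -1.0]]
wrist_force: [0.2, 0.2, 1.0]
grip_width: 0.085
grip_force: 0.0
4.2 [ 0.47976976 -0.25076059  0.12337244] [[0.989, 0.15, 0.004], [0.15, -0.989, -0.001], [0.004, 0.002, -1.0]] [0.21788758 0.18124481 1.03269604]
glass (262.0, 170.0) 23 23 rim 262.21742248535156 164.46485900878906 22.457733154296875 ell 262.3055725097656 164.4041519165039 (44.10624694824219, 44.61629104614258)
261.95901078431297 199.69420383641105
glass (262.5, 204.0) 32 31 rim 262.05783462524414 194.60172271728516 31.181005477905273 ell 262.2467498779297 194.04383850097656 (60.80950164794922, 61.39592361450195)
(array([ 0.47503013, -0.25295968,  0.02496608]), [np.float64(0.17902149303541887), np.float64(0.1790214930354769)])
(array([ 0.47794136, -0.25233282,  0.00894384]), [np.float64(0.052164711386825366), np.float64(0.052164711386845364)])
[ 0.47784885 -0.25266196  0.033     ] [ 0.47603582 -0.25269828  0.003     ]
```

View pics/w5.png

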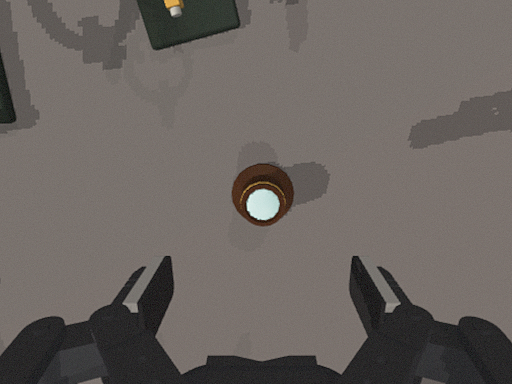

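Loupe at (0.477, −0.2525): glass (262.5,204) and rim (262,194.5) in this view, upright and central between the fingers. I'll descend and grip.

```bash
python3 -m crank '[{"claw":8.5,"dx":-0.3,"dy":0.13,"dz":4,"ax":0,"ay":0,"az":0},{"claw":8.5,"dx":-0.3,"dy":0.13,"dz":8,"ax":0,"ay":0,"az":0},{"claw":8.5,"dx":-0.3,"dy":0.13,"dz":10,"ax":0,"ay":0,"az":0},{"claw":8.5,"dx":-0.3,"dy":0.13,"dz":10.9,"ax":0,"ay":0,"az":0},{"claw":8.5,"dx":-0.3,"dy":0.13,"dz":10.9,"ax":0,"ay":0,"az":0},{"claw":8.5,"dx":-0.3,"dy":0.13,"dz":10.9,"ax":0,"ay":0,"az":0},{"claw":8.5,"dx":-0.3,"dy":0.13,"dz":10.9,"ax":0,"ay":0,"az":0}]'
python3 -m crank '[{"claw":3,"dx":0,"dy":0,"dz":0,"ax":0,"ay":0,"az":0},{"claw":3,"dx":0,"dy":0,"dz":0,"ax":0,"ay":0,"az":0},{"claw":3,"dx":0,"dy":0,"dz":0,"ax":0,"ay":0,"az":0},{"claw":3,"dx":0,"dy":0,"dz":0,"ax":0,"ay":0,"az":0},{"claw":3,"dx":0,"dy":0,"dz":0,"ax":0,"ay":0,"az":0},{"claw":3,"dx":0,"dy":0,"dz":0,"ax":0,"ay":0,"az":0},{"claw":3,"dx":0,"dy":0,"dz":0,"ax":0,"ay":0,"az":0},{"claw":3,"dx":0,"dy":0,"dz":0,"ax":0,"ay":0,"az":0},{"claw":3,"dx":0,"dy":0,"dz":0,"ax":0,"ay":0,"az":0},{"claw":3,"dx":0,"dy":0,"dz":0,"ax":0,"ay":0,"az":0}]'
```

```text
t: 4.95
ee_pos: [0.4764, -0.2533, 0.0137]
eef_rot: [[0.989, 0.148, 0.003], [0.148, -0.989, -0.001], [0.002, 0.002, -1.0]]
wrist_force: [0.8, 0.5, -0.3]
grip_width: 0.0855
grip_force: 0.0
t: 5.95
ee_pos: [0.4756, -0.2529, 0.013]
eef_rot: [[0.989, 0.148, 0.0], [0.148, -0.989, -0.0], [0.0, 0.0, -1.0]]
wrist_force: [-0.3, 0.8, 5.6]
grip_width: 0.0343
grip_force: 59.1
```

```bash
python3 -m crank '[{"claw":3,"dx":0,"dy":0,"dz":-5,"ax":0,"ay":0,"az":0},{"claw":3,"dx":0,"dy":0,"dz":-10,"ax":0,"ay":0,"az":0},{"claw":3,"dx":0,"dy":0,"dz":-15,"ax":0,"ay":0,"az":0},{"claw":3,"dx":0,"dy":0,"dz":-19,"ax":0,"ay":0,"az":0},{"claw":3,"dx":2,"dy":-4,"dz":-19,"ax":0,"ay":0,"az":0},{"claw":3,"dx":4,"dy":-8,"dz":-19,"ax":0,"ay":0,"az":0},{"claw":3,"dx":6,"dy":-12,"dz":-19,"ax":0,"ay":0,"az":0},{"claw":3,"dx":8,"dy":-16,"dz":-19,"ax":0,"ay":-4,"az":0},{"claw":3,"dx":10,"dy":-20,"dz":-19,"ax":0,"ay":-8,"az":0},{"claw":3,"dx":12,"dy":-24,"dz":-19,"ax":0,"ay":-12,"az":0},{"claw":3,"dx":12.05,"dy":-25.3,"dz":-19,"ax":0,"ay":-16,"az":0},{"claw":3,"dx":12.05,"dy":-25.3,"dz":-19,"ax":0,"ay":-18,"az":0},{"claw":3,"dx":12.05,"dy":-25.3,"dz":-19,"ax":0,"ay":-18,"az":0},{"claw":3,"dx":12.05,"dy":-25.3,"dz":-19,"ax":0,"ay":-18,"az":0}]'
python3 - <<'E'
from h import *
s=sensors.read_state();R=np.array(s['eef_rot']);print(s['qpos'])
th=np.radians(8.4);X=np.array([np.cos(th),np.sin(th),0]);print('tilt',np.degrees(np.arccos(-R[2,2])),'xaxis yaw',np.degrees(np.arctan2(R[1,0],R[0,0])),'y',R[:,1].round(3))
d=np.array(s['ee_pos'])[:2]-[.5626,.0162];print('stand xy mm',1e3*d@X[:2],1e3*(-d[0]*X[1]+d[1]*X[0]))
E
```

```text
t: 7.35
ee_pos: [0.5565, 0.0146, 0.2019]
eef_rot: [[0.94, 0.148, -0.306], [0.14, -0.989, -0.046], [-0.31, 0.0, -0.951]]
wrist_force: [0.3, -0.6, -0.8]
grip_width: 0.0342
grip_force: 60.0
[ -7.68448481  31.39285037   1.68419319 104.21826735  -0.12685979
  62.42228287 -87.54483188]
tilt 18.03774366781606 xaxis yaw 8.48146109188255 y [ 0.148 -0.989  0.   ]
stand xy mm -6.299029696475463 -0.7108706938858003
```

```bash
python3 -m crank '[{"claw":3,"dx":1.1,"dy":-0.07,"dz":3.2,"ax":0,"ay":0,"az":0},{"claw":3,"dx":2.0,"dy":-0.07,"dz":5.8,"ax":0,"ay":0,"az":0},{"claw":3,"dx":2.32,"dy":-0.07,"dz":6.82,"ax":0,"ay":0,"az":0},{"claw":3,"dx":2.32,"dy":-0.07,"dz":6.82,"ax":0,"ay":0,"az":0},{"claw":3,"dx":2.32,"dy":-0.07,"dz":6.82,"ax":0,"ay":0,"az":0}]'
cat >> h.py <<'E'
def rep():
    s=sensors.read_state();R=np.array(s['eef_rot']);th=np.radians(8.4);X=np.array([np.cos(th),np.sin(th),0]);Y=np.array([-X[1],X[0],0])
    d=np.array(s['ee_pos'])-[.5626,.0162,0];f=np.array(s['wrist_force'])
    print('t',round(s['t'],2),'TCP stand mm',np.round(1e3*np.array([d@X,d@Y,d[2]]),2),'F',np.round([f@X,f@Y,f[2]],2),'M',np.round(s['moment'],2),'tilt',np.degrees(np.arctan2(R[2,0],-R[2,2])).round(2),'w',round(s['grip_width'],4))
E
python3 - <<'E'
from h import *
im,s=grab('wrist','w6');im2,_=grab('side','side6');rep()
a=cv2.resize(cv2.imread('pics/side6.png')[130:240,225:335],(384,384),interpolation=cv2.INTER_CUBIC)
cv2.imwrite('pics/c6.png',np.hstack([cv2.imread('pics/w6.png')[:,60:460],a]))
E
```

```text
t: 7.85
ee_pos: [0.5582, 0.0156, 0.1311]
eef_rot: [[0.941, 0.147, -0.305], [0.14, -0.989, -0.046], [-0.308, 0.0, -0.951]]
wrist_force: [0.6, -0.4, -0.7]
grip_width: 0.0337
grip_force: 60.0
t 7.95 TCP stand mm [ -3.74   0.24 131.61] F [ 1.02  0.03 -0.18] M [ 0.07 -0.4  -0.01] tilt -17.85 w 0.034
```

View pics/c6.png

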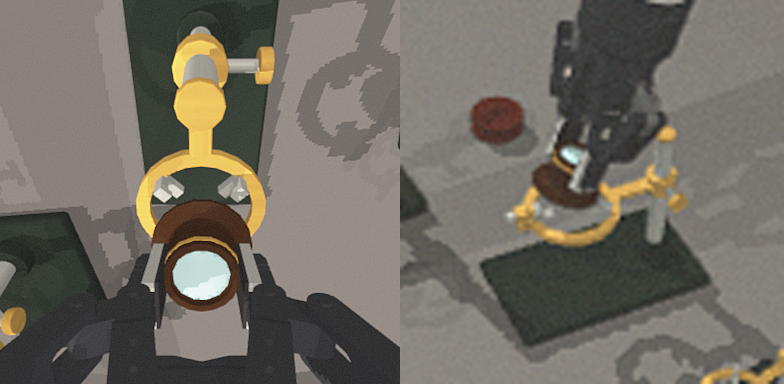

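Wrist view: the loupe is tilted with its rim front edge at (202,203), midway between the claws at (168,189) and (236,187). The side view confirms the claw side is low and over the ring. Next I'll descend and feel for contact.

```bash
python3 -m crank '[{"claw":3,"dx":0.0,"dy":0.02,"dz":0.4,"ax":0,"ay":0,"az":0},{"claw":3,"dx":0.14,"dy":0.02,"dz":0.75,"ax":0,"ay":0,"az":0},{"claw":3,"dx":0.22,"dy":0.02,"dz":1.0,"ax":0,"ay":0,"az":0},{"claw":3,"dx":0.22,"dy":0.02,"dz":1.0,"ax":0,"ay":0,"az":0},{"claw":3,"dx":0.22,"dy":0.02,"dz":1.0,"ax":0,"ay":0,"az":0}]'; python3 -c "from h import *;rep()"
python3 -m crank '[{"claw":3,"dx":0.03,"dy":0,"dz":0.1,"ax":0,"ay":0,"az":0},{"claw":3,"dx":0.06,"dy":0,"dz":0.2,"ax":0,"ay":0,"az":0},{"claw":3,"dx":0.06,"dy":0,"dz":0.2,"ax":0,"ay":0,"az":0}]'; python3 -c "from h import *;rep()"
```

```text
t: 8.45
ee_pos: [0.5569, 0.0158, 0.1199]
eef_rot: [[0.94, 0.148, -0.306], [0.141, -0.989, -0.046], [-0.309, -0.0, -0.951]]
wrist_force: [0.3, -1.0, -0.8]
grip_width: 0.034
grip_force: 60.0
t 8.45 TCP stand mm [ -5.72   0.43 119.92] F [ 0.14 -1.04 -0.85] M [ 0.09 -0.39  0.05] tilt -18.02 w 0.034
t: 8.75
ee_pos: [0.5568, 0.0158, 0.1179]
eef_rot: [[0.94, 0.148, -0.306], [0.141, -0.989, -0.046], [-0.309, -0.0, -0.951]]
wrist_force: [-0.9, 0.5, -0.8]
grip_width: 0.034
grip_force: 60.0
t 8.75 TCP stand mm [ -5.78   0.4  117.87] F [-0.85  0.61 -0.76] M [ 0.09 -0.37 -0.01] tilt -18.01 w 0.034
```

```bash
python3 -m crank '[{"claw":3,"dx":0.03,"dy":0,"dz":0.1,"ax":0,"ay":0,"az":0},{"claw":3,"dx":0.03,"dy":0,"dz":0.1,"ax":0,"ay":0,"az":0}]' >/dev/null; python3 -c "from h import *;rep()"
python3 -m crank '[{"claw":3,"dx":0.03,"dy":0,"dz":0.1,"ax":0,"ay":0,"az":0},{"claw":3,"dx":0.03,"dy":0,"dz":0.1,"ax":0,"ay":0,"az":0}]'>/dev/null; python3 -c "from h import *;rep()"
```

```text
t 8.95 TCP stand mm [ -5.69   0.39 116.93] F [ 0.78  1.24 -0.58] M [ 0.1  -0.32 -0.01] tilt -18.0 w 0.0338
t 9.15 TCP stand mm [ -5.77   0.37 116.48] F [-1.81 -0.49  3.91] M [0.03 0.05 0.01] tilt -18.02 w 0.034
```

```bash
python3 -m crank '[{"claw":3,"dx":0.03,"dy":0,"dz":0.1,"ax":0,"ay":0,"az":0},{"claw":3,"dx":0.03,"dy":0,"dz":0.1,"ax":0,"ay":0,"az":0}]' >/dev/null; python3 -c "from h import *;rep()"
```

```text
t 9.35 TCP stand mm [ -5.89   0.36 116.19] F [-1.27  0.38  9.51] M [0.02 0.5  0.02] tilt -18.05 w 0.0342
```

Contact at TCP z of about 116.6 mm, which puts the rests near 96.4 mm and agrees with vision. I'll ease off and slide toward the claws.

```bash
python3 -m crank '[{"claw":3,"dx":-0.03,"dy":0,"dz":-0.1,"ax":0,"ay":0,"az":0},{"claw":3,"dx":-0.03,"dy":0,"dz":-0.1,"ax":0,"ay":0,"az":0}]' >/dev/null; python3 -c "from h import *;rep()"
python3 -m crank '[{"claw":3,"dx":0.1,"dy":0.03,"dz":-0.015,"ax":0,"ay":0,"az":0},{"claw":3,"dx":0.2,"dy":0.03,"dz":-0.03,"ax":0,"ay":0,"az":0},{"claw":3,"dx":0.3,"dy":0.03,"dz":-0.045,"ax":0,"ay":0,"az":0},{"claw":3,"dx":0.3,"dy":0.03,"dz":-0.045,"ax":0,"ay":0,"az":0}]'>/dev/null; python3 -c "from h import *;rep()"
```

```text
t 9.55 TCP stand mm [ -5.8    0.35 116.43] F [-0.73 -0.42  5.72] M [ 0.03  0.14 -0.01] tilt -18.0 w 0.0341
t 9.95 TCP stand mm [ -5.45   0.31 116.32] F [-4.99  0.16 10.49] M [-0.02  1.26 -0.07] tilt -18.38 w 0.0341
```

```bash
python3 -m crank '[{"claw":3,"dx":-0.03,"dy":0,"dz":-0.1,"ax":0,"ay":0,"az":0},{"claw":3,"dx":-0.03,"dy":0,"dz":-0.1,"ax":0,"ay":0,"az":0}]' >/dev/null; python3 -c "from h import *;rep()"
python3 - <<'E'
from h import *
im,s=grab('wrist','w7');im2,_=grab('side','side7')
a=cv2.imread('pics/side7.png')[150:215,235:315];b=cv2.imread('pics/w7.png')[130:330,160:360]
f=lambda i:cv2.resize(i,(int(400*i.shape[1]/i.shape[0]) if 0 else 400,400),interpolation=cv2.INTER_CUBIC)
cv2.imwrite('pics/c7.png',np.hstack([f(b),f(a[:,8:73])]))
E
```

```text
t 10.15 TCP stand mm [ -3.43   0.12 116.37] F [-1.29  0.06  3.16] M [ 0.    0.23 -0.05] tilt -18.07 w 0.0339
```

View pics/c7.png

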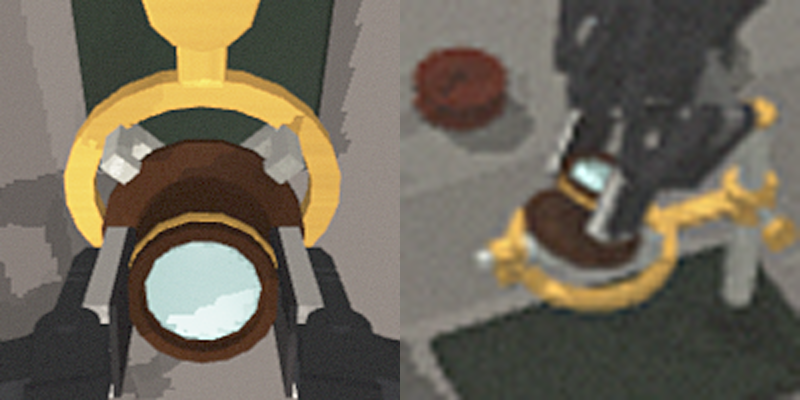

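The rim lies on the claw rests just short of the lips, symmetric, with the claws at (125,155) and (275,155) in the crop. It had stuck by friction only. I'll keep sliding with light down force.

```bash
python3 -m crank '[{"claw":3,"dx":0.1,"dy":0,"dz":-0.032,"ax":0,"ay":0,"az":0},{"claw":3,"dx":0.2,"dy":0,"dz":-0.065,"ax":0,"ay":0,"az":0},{"claw":3,"dx":0.2,"dy":0,"dz":-0.065,"ax":0,"ay":0,"az":0}]' >/dev/null; python3 -c "from h import *;rep()"
python3 -m crank '[{"claw":3,"dx":0.1,"dy":0,"dz":-0.032,"ax":0,"ay":0,"az":0},{"claw":3,"dx":0.2,"dy":0,"dz":-0.065,"ax":0,"ay":0,"az":0},{"claw":3,"dx":0.2,"dy":0,"dz":-0.065,"ax":0,"ay":0,"az":0}]' >/dev/null; python3 -c "from h import *;rep()"
```

```text
t 10.55 TCP stand mm [2.2000e-01 7.0000e-02 1.1606e+02] F [0.11 0.21 0.49] M [ 0.04 -0.24 -0.03] tilt -17.91 w 0.0341
t 10.85 TCP stand mm [  2.03   0.12 116.21] F [-0.97  0.07 -0.76] M [ 0.   -0.33 -0.05] tilt -17.95 w 0.0342
```

```bash
python3 -m crank '[{"claw":3,"dx":0.115,"dy":0,"dz":0.03,"ax":0,"ay":0,"az":0},{"claw":3,"dx":0.115,"dy":0,"dz":0.03,"ax":0,"ay":0,"az":0}]' >/dev/null; python3 -c "from h import *;rep()"
python3 -m crank '[{"claw":3,"dx":0.1,"dy":0,"dz":-0.03,"ax":0,"ay":0,"az":0},{"claw":3,"dx":0.1,"dy":0,"dz":-0.03,"ax":0,"ay":0,"az":0}]' >/dev/null; python3 -c "from h import *;rep()"
```

```text
t 11.05 TCP stand mm [  2.26   0.13 115.82] F [-0.4   0.03  0.59] M [ 0.03 -0.09 -0.01] tilt -18.04 w 0.0341
t 11.25 TCP stand mm [  2.59   0.16 115.84] F [-2.67 -0.01  1.59] M [ 0.02  0.34 -0.11] tilt -18.13 w 0.0344
```

```bash
python3 -m crank '[{"claw":3,"dx":0.1,"dy":0,"dz":-0.03,"ax":0,"ay":0,"az":0},{"claw":3,"dx":0.1,"dy":0,"dz":-0.03,"ax":0,"ay":0,"az":0}]' >/dev/null; python3 -c "from h import *;rep()"
```

```text
t 11.45 TCP stand mm [  2.89   0.15 115.81] F [-4.16  0.61  3.8 ] M [-0.01  0.96 -0.11] tilt -18.22 w 0.0339
```

Seated against the claw back walls. I'll release and withdraw along the tool axis.

```bash
python3 -m crank '[{"claw":3,"dx":-0.1,"dy":0,"dz":0.03,"ax":0,"ay":0,"az":0},{"claw":3,"dx":-0.1,"dy":0,"dz":0.03,"ax":0,"ay":0,"az":0},{"claw":6.5,"dx":-0.1,"dy":0,"dz":0.03,"ax":0,"ay":0,"az":0},{"claw":6.5,"dx":-0.1,"dy":0,"dz":0.03,"ax":0,"ay":0,"az":0},{"claw":6.5,"dx":-0.1,"dy":0,"dz":0.03,"ax":0,"ay":0,"az":0},{"claw":6.5,"dx":-0.1,"dy":0,"dz":0.03,"ax":0,"ay":0,"az":0},{"claw":6.5,"dx":-0.1,"dy":0,"dz":0.03,"ax":0,"ay":0,"az":0}]' ; python3 -c "from h import *;rep()"
python3 -m crank '[{"claw":6.5,"dx":0,"dy":0,"dz":-1.5,"ax":0,"ay":0,"az":0},{"claw":6.5,"dx":0,"dy":0,"dz":-4,"ax":0,"ay":0,"az":0},{"claw":6.5,"dx":0,"dy":0,"dz":-7,"ax":0,"ay":0,"az":0},{"claw":6.5,"dx":0,"dy":0,"dz":-7,"ax":0,"ay":0,"az":0}]'>/dev/null ; python3 -c "from h import *;rep()"
```

```text
t: 12.15
ee_pos: [0.5666, 0.0168, 0.1158]
eef_rot: [[0.941, 0.148, -0.305], [0.141, -0.989, -0.046], [-0.308, 0.0, -0.951]]
wrist_force: [0.7, 0.5, -0.7]
grip_width: 0.0651
grip_force: 0.0
t 12.15 TCP stand mm [4.0900e+00 4.0000e-02 1.1577e+02] F [ 0.73  0.4  -0.71] M [ 0.02 -0.32  0.06] tilt -17.94 w 0.0651
t 12.55 TCP stand mm [ 2.9330e+01 -8.0000e-02  1.8583e+02] F [ 0.86 -0.58  0.29] M [ 0.05 -0.38 -0.03] tilt -17.46 w 0.0647
```

```bash
python3 -m crank '[{"claw":0,"dx":-1.9,"dy":0,"dz":0.6,"ax":0,"ay":6,"az":0},{"claw":0,"dx":-4.1,"dy":0,"dz":1.35,"ax":0,"ay":12,"az":0},{"claw":0,"dx":-4.1,"dy":0,"dz":1.35,"ax":0,"ay":17.9,"az":0},{"claw":0,"dx":-4.1,"dy":0,"dz":1.35,"ax":0,"ay":17.9,"az":0},{"claw":0,"dx":-4.1,"dy":0,"dz":1.35,"ax":0,"ay":17.9,"az":0},{"claw":0,"dx":-4.1,"dy":0,"dz":1.35,"ax":0,"ay":17.9,"az":0},{"claw":0,"dx":-4.1,"dy":0,"dz":1.35,"ax":0,"ay":17.9,"az":0},{"claw":0,"dx":-4.1,"dy":0,"dz":1.35,"ax":0,"ay":17.9,"az":0},{"claw":0,"dx":-4.1,"dy":0,"dz":1.35,"ax":0,"ay":17.9,"az":0}]' ; python3 -c "from h import *;rep()"
python3 - <<'E'
from h import *
im,s=grab('wrist','w8');im2,_=grab('side','side8')
a=cv2.imread('pics/side8.png')[150:215,243:308];u,v=map(int,proj('wrist',[.5626,.0162,.11],s));print(u,v);v=max(v,100);b=cv2.imread('pics/w8.png')[v-100:v+100,u-100:u+100]
f=lambda i:cv2.resize(i,(400,400),interpolation=cv2.INTER_CUBIC)
cv2.imwrite('pics/c8.png',np.hstack([f(b),f(a)]))
E
```

```text
t: 13.45
ee_pos: [0.5454, 0.0138, 0.1819]
eef_rot: [[0.989, 0.148, -0.002], [0.148, -0.989, -0.0], [-0.002, 0.0, -1.0]]
wrist_force: [-0.6, -0.4, -0.2]
grip_width: 0.0003
grip_force: 0.0
t 13.45 TCP stand mm [-1.737e+01  1.100e-01  1.819e+02] F [-0.66 -0.32 -0.16] M [ 0.01 -0.01  0.03] tilt -0.12 w 0.0003
260 186
```

View pics/c8.png

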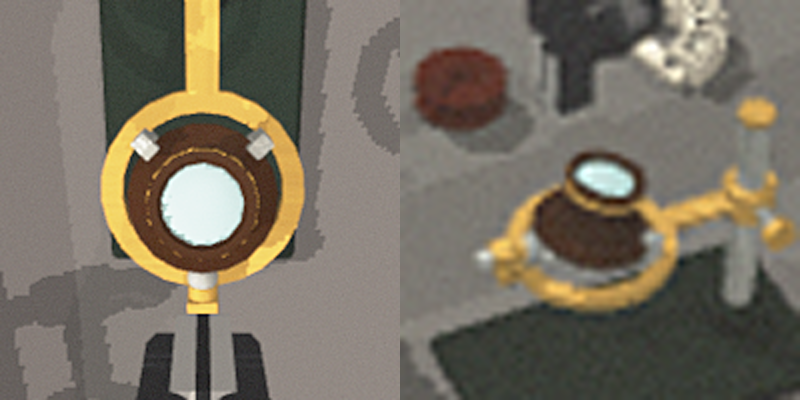

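The loupe is under both lips (claws at (146,145) and (260,143)), with its near side resting on the ball and leaning, as expected. Now I'll press on the ball side of the barrel top.

```bash
python3 -m crank '[{"claw":0,"dx":0.4,"dy":0,"dz":2,"ax":0,"ay":0,"az":0},{"claw":0,"dx":0.4,"dy":0,"dz":3.5,"ax":0,"ay":0,"az":0},{"claw":0,"dx":0.4,"dy":0,"dz":4.1,"ax":0,"ay":0,"az":0},{"claw":0,"dx":0.4,"dy":0,"dz":4.2,"ax":0,"ay":0,"az":0},{"claw":0,"dx":0.4,"dy":0,"dz":4.2,"ax":0,"ay":0,"az":0}]' >/dev/null; python3 -c "from h import *;rep()"
python3 -m crank '[{"claw":0,"dx":0,"dy":0,"dz":0.1,"ax":0,"ay":0,"az":0},{"claw":0,"dx":0,"dy":0,"dz":0.2,"ax":0,"ay":0,"az":0},{"claw":0,"dx":0,"dy":0,"dz":0.2,"ax":0,"ay":0,"az":0}]' >/dev/null; python3 -c "from h import *;rep()"
python3 -m crank '[{"claw":0,"dx":0,"dy":0,"dz":0.1,"ax":0,"ay":0,"az":0},{"claw":0,"dx":0,"dy":0,"dz":0.1,"ax":0,"ay":0,"az":0}]' >/dev/null; python3 -c "from h import *;rep()"
```

```text
t 14.05 TCP stand mm [-1.3920e+01  1.0000e-02  1.4037e+02] F [-0.08  0.9  -0.44] M [-0.01  0.02  0.  ] tilt -0.09 w -0.0001
t 14.35 TCP stand mm [-1.3950e+01  7.0000e-02  1.3848e+02] F [-0.35  0.93  0.09] M [-0.01  0.06 -0.01] tilt -0.07 w 0.0001
t 14.55 TCP stand mm [-1.3990e+01  6.0000e-02  1.3731e+02] F [0.69 0.28 0.02] M [0.01 0.06 0.02] tilt -0.08 w -0.0
```

```bash
for i in 1; do python3 -m crank '[{"claw":0,"dx":0,"dy":0,"dz":0.1,"ax":0,"ay":0,"az":0},{"claw":0,"dx":0,"dy":0,"dz":0.1,"ax":0,"ay":0,"az":0}]' >/dev/null; python3 -c "from h import *;rep()"; done
python3 -m crank '[{"claw":0,"dx":0,"dy":0,"dz":0.1,"ax":0,"ay":0,"az":0},{"claw":0,"dx":0,"dy":0,"dz":0.1,"ax":0,"ay":0,"az":0}]' >/dev/null; python3 -c "from h import *;rep()"
python3 -m crank '[{"claw":0,"dx":0,"dy":0,"dz":0.1,"ax":0,"ay":0,"az":0},{"claw":0,"dx":0,"dy":0,"dz":0.1,"ax":0,"ay":0,"az":0}]' >/dev/null; python3 -c "from h import *;rep()"
```

```text
t 14.75 TCP stand mm [-1.4480e+01  4.0000e-02  1.3625e+02] F [-1.36 -0.08  2.77] M [-0.08  0.22  0.02] tilt -0.15 w -0.0
t 14.95 TCP stand mm [-1.5400e+01  2.0000e-02  1.3498e+02] F [-1.15 -0.2   2.13] M [-0.04  0.42  0.04] tilt -0.25 w 0.0003
t 15.15 TCP stand mm [-1.4340e+01  1.0000e-02  1.3386e+02] F [ 0.79 -0.52  0.14] M [ 0.02  0.04 -0.05] tilt -0.1 w 0.0002
```

```bash
python3 -m crank '[{"claw":0,"dx":0,"dy":0,"dz":0.1,"ax":0,"ay":0,"az":0},{"claw":0,"dx":0,"dy":0,"dz":0.2,"ax":0,"ay":0,"az":0},{"claw":0,"dx":0,"dy":0,"dz":0.2,"ax":0,"ay":0,"az":0}]' >/dev/null; python3 -c "from h import *;rep()"
python3 -m crank '[{"claw":0,"dx":0,"dy":0,"dz":0.1,"ax":0,"ay":0,"az":0},{"claw":0,"dx":0,"dy":0,"dz":0.1,"ax":0,"ay":0,"az":0}]' >/dev/null; python3 -c "from h import *;rep()"
python3 -m crank '[{"claw":0,"dx":0,"dy":0,"dz":0.1,"ax":0,"ay":0,"az":0},{"claw":0,"dx":0,"dy":0,"dz":0.1,"ax":0,"ay":0,"az":0}]' >/dev/null; python3 -c "from h import *;rep()"
```

```text
t 15.45 TCP stand mm [-1.3930e+01  9.0000e-02  1.3191e+02] F [-0.05  0.02 -0.01] M [ 0.05  0.08 -0.04] tilt -0.09 w -0.0001
t 15.65 TCP stand mm [-1.3850e+01  8.0000e-02  1.3102e+02] F [-0.14 -0.01  0.09] M [ 0.04 -0.02 -0.04] tilt -0.07 w 0.0001
t 15.85 TCP stand mm [-1.3920e+01  1.1000e-01  1.3007e+02] F [-0.2   0.43  0.33] M [-0.08  0.03 -0.02] tilt -0.08 w -0.0001
```

```bash
python3 -m crank '[{"claw":0,"dx":0,"dy":0,"dz":0.1,"ax":0,"ay":0,"az":0},{"claw":0,"dx":0,"dy":0,"dz":0.1,"ax":0,"ay":0,"az":0}]' >/dev/null; python3 -c "from h import *;rep()"
python3 -m crank '[{"claw":0,"dx":0,"dy":0,"dz":0.1,"ax":0,"ay":0,"az":0},{"claw":0,"dx":0,"dy":0,"dz":0.1,"ax":0,"ay":0,"az":0}]' >/dev/null; python3 -c "from h import *;rep()"
```

```text
t 16.05 TCP stand mm [-1.3910e+01  5.0000e-02  1.2993e+02] F [-1.04  0.25  6.25] M [ 0.02  0.31 -0.02] tilt -0.08 w -0.0002
t 16.25 TCP stand mm [-1.3870e+01  2.0000e-02  1.2987e+02] F [-3.67  1.16 12.33] M [0.05 0.81 0.02] tilt -0.08 w 0.0001
```

A firm stop at 129.9 mm (rests + 33 mm) means it has snapped home. I'll withdraw and check.

```bash
python3 -m crank '[{"claw":0,"dx":0,"dy":0,"dz":-0.2,"ax":0,"ay":0,"az":0},{"claw":0,"dx":0,"dy":0,"dz":-3,"ax":0,"ay":0,"az":0},{"claw":0,"dx":-2,"dy":0,"dz":-7,"ax":0,"ay":0,"az":0},{"claw":0,"dx":-5,"dy":0,"dz":-10,"ax":0,"ay":0,"az":0},{"claw":0,"dx":-6,"dy":0,"dz":-12,"ax":0,"ay":0,"az":0},{"claw":0,"dx":-6,"dy":0,"dz":-12,"ax":0,"ay":0,"az":0},{"claw":0,"dx":-6,"dy":0,"dz":-12,"ax":0,"ay":0,"az":0}]' >/dev/null; python3 -c "from h import *;rep()"
python3 - <<'E'
from h import *
im,s=grab('wrist','w9');im2,_=grab('side','side9')
a=cv2.imread('pics/side9.png')[150:215,243:308];u,v=map(int,proj('wrist',[.5626,.0162,.11],s));print(u,v);v=max(v,70);b=cv2.imread('pics/w9.png')[v-70:v+70,u-70:u+70]
f=lambda i:cv2.resize(i,(400,400),interpolation=cv2.INTER_CUBIC)
cv2.imwrite('pics/c9.png',np.hstack([f(b),f(a)]))
E
```

```text
t 16.95 TCP stand mm [-7.351e+01 -6.000e-02  2.485e+02] F [0.92 0.03 0.15] M [ 0.06 -0.04 -0.02] tilt -0.01 w 0.0002
260 103
```

View pics/c9.png

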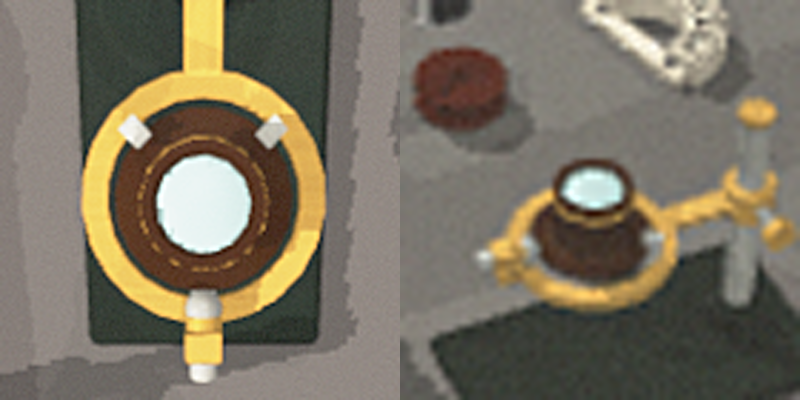

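The loupe now sits level and central in the ring. The ball at (203,300) laps over its rim and the claws at (135,130) and (270,130) cover the far side. I'll hand the job in.

```bash
python3 -c "from bench import workorder;print(workorder.finish_job())"
```

```text
the job is handed in; nothing more can be done
None
```

The loupe is snapped home in the middle-sized magnifier, looking level and central in the last pictures, the arm is clear and the job was handed in at about 17 s; no verdict came back.

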